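# Clear the ratchet clamp's bed and hold a thin tube in it

## Robot

A 7-joint arm with a two-finger parallel gripper is mounted at the origin on the work surface; the furniture and walls round the work are solid. World frame = base frame: x ahead of the robot, y to its left, z up, the work surface at z = 0. Lengths are in m, angles in rad, forces in N, time in s.
With the tool pointing down it reaches from about 0.4 to 0.85 m from the base axis. Payload 10.4 kg.
Tool frame: the origin (TCP) lies at the very end of the fingers, on their centre line; the grasp point (between the pads) lies r.grip_depth behind it (r.grip_depth is the distance from the TCP to the grasp point, in m); y points along the fingers, z is the direction in which the jaws open and shut, and the axes are right-handed (so a half turn about y gives the same grasp; the last joint's range is limited). The gripper opens to 87 mm and grips with 3 to 60 N. Pads are 19 mm wide; open, the fingers measure 117 mm over their backs; the gripper's body (75 mm by 190 mm) begins 51 mm behind the grasp point.
Start: joints at [-1.269, 0.332, -0.065, 1.46, 0.022, 1.35, -0.088], TCP at [0.199, 0.592, 0.223] pointing down, gripper open.
Joint ranges: [-2.6, 2.6], [-0.5, 2.12], [-1.47, 1.34], [0.16, 2.42], [-1.27, 4.41], [0.06, 2.06], [-2.6, 2.6]. Speed limits (rad/s): [2.22, 2.22, 2.79, 2.79, 3.14, 3.14, 3.14].

## Interface

Orientations are given as a unit quaternion [x, y, z, w].
In Python, from bench import r gives the robot as it stands.
- The arm moves only by the shell command python3 -m jog 'ROWS' [OPENING] [FORCE]. ROWS is JSON, a list of rows, each a list of 6 numbers: the shift along the tool's x, y, z in m, then the turn, a rotation vector about the tool's x, y, z in degrees. A call has 1 to 12 rows; each row shifts and turns the pose as measured when the row begins, along the tool's axes as they then stand; what a row does not reach is not made up. A row lasts 1/12 s, in which the tool goes at most 41.7 mm and 7.16 degrees, less where a joint would pass 70% of its speed; a pose out of reach is approached as far as the arm can. A call with a gripper value outside its range is refused whole. OPENING is the opening, from -1 (shut) to 1 (fully open), so that 0 is half open, set as the call begins (- or left out, the last holds). The fingers move at their own pace and stop on an object; FORCE is the grip in N (left out, the last holds). Time passes only in rows, so rows that do not move let the fingers close. It gives the time, the measured TCP pose, the force and the opening at its end, in the units of the state.
- r.read_state(): the state, without advancing time (a new reading comes with each control period).
- r.camera(name): name is "side" or "top"; returns a dict with "image" (400x640x3 uint8, red, green, blue), "range_z" (400x640 float32, m along the optical axis (not along the pixel's ray), 0 where there is no reading), "K" (3x3 intrinsics, pixels), "R" (3x3) and "t" (3): a world point X has camera coordinates R X + t. Camera axes: x right, y down, z forward; pixel columns grow to the right and rows downward; lengths in m; the calibration is good to about 2 mm. A picture is of the moment at which its call begins.
- r.close_job(): hands the job in, once; it reports no verdict.
The state is a dict: "time": time; "joint_positions": joint angles; "joint_vel": joint speeds; "joint_torque": joint torques, N m; "ee_pos": TCP position; "eef_rot": TCP orientation; "ft_force": force on the tool from outside, world axes, zero at the start; "torque": the same for the moment, N m; "width": finger opening in m.
Only numpy, scipy, OpenCV 4.12 (cv2) and the standard library are available. Lean on these libraries where they do the work, as an engineer would, in place of code of your own. Each camera call takes 0.05 s, during which the arm holds its last target. There are 200 camera calls.

## Task

Clear the bed of the bench ratchet clamp: put the nut left on it into the tray that holds nuts and the angle bracket into the tray that holds brackets. Then pump the clamp's trigger, moving the jaw only by the trigger, until the sprung pad has pushed the square tube home against the fixed jaw, and finish still holding the trigger squeezed, with the pad's springs pressed in about 5 mm: firm enough to hold the tube, but far from bottoming, which would dent its thin wall. Leave the other tools where they lie.

Things in the scene. Friction and masses are not known exactly. Their poses are not given: they have to be found in the camera images.
- clamp: bench ratchet clamp, fixed; origin under its head at bench level; x is the level direction in which its jaw advances, z up. Its bed is a 10 mm thick steel plate, 104 mm wide (y), from -45 to +266 mm in x. The head's grey cheeks (x -34 to +37 mm) reach 110 mm above the bench. The toothed bar runs through the head 30 mm above the bench; its tail sticks out behind, at first to x = -128 mm
- clamp_grip (a point): where to squeeze: 159 mm above the bench, midway between the fixed handle's rear face and the squeezed trigger's front face; axes as the clamp's. Handle (black upright bar, 16 x 26 mm, top 31 mm above this point): x -14.5 to +1.5 mm. Trigger front face: +38.5 mm at rest, +14.5 mm fully squeezed. Fingers closing along x about this point must open beyond 77 mm to let the trigger return fully
- trigger_pull (a point): middle of the front face of the trigger at squeezing height; it moves with the trigger, a steel lever 10 mm thick, 22 mm wide in front of the handle, reaching 28 mm above this point. At rest handle and trigger measure 53 mm over all along the clamp's x, fully squeezed 29 mm. Fingers may squeeze both together, or one finger may pull the trigger in -x
- clamp_trigger (a joint): 0 rad at rest to 0.37 fully squeezed, 65 mm per rad at the fingers (24 mm in all); a spring returns it. Its pawl drives the toothed bar 0.71 mm per mm of squeeze after 2 to 10 mm of idle travel; a squeeze of 22 mm or more after a full return moves the jaw 15 mm (the first 10 to 17). When it returns the bar stays, but only against about 4 N. Finger force: 0.71 x (pad force + 4 N) + 3 N
- clamp_bar (a joint): advance of the jaw and its bar, m, 0 fully back, 0.125 at the far end of travel; the pad just touches a tube that is home against the fixed jaw at about 0.109
- clamp_pad (a joint): how far the jaw's sprung pad is pressed in, m, 0 free to 0.012 bottomed; 4 N per mm of squeeze
- pad_face (a point): centre of the pad's rubber face (60 mm wide, 36 mm high, 14 to 50 mm above the bench); x as the clamp's. The grey jaw plate behind it is 64 mm wide and reaches 52 mm above the bench
- fixed_jaw (a point): centre of the working face of the fixed jaw (76 mm wide, reaches 62 mm above the bench) at the far end of the bed, facing the pad; axes as the clamp's
- tube_center (a point): centre of the loose dark thin-walled square-tube offcut, 40 x 84 x 40 mm, lying on the bed in front of the fixed jaw, its length (y) across the clamp; home when its centre is 20 mm from the fixed jaw's face. The nut and the bracket lie between it and the pad
- nut_center (a point): centre of the loose M16 hexagon nut on the bed, 24 mm across flats (along its x), 27 mm over corners (y), 13 mm thick, lying flat, 35 g; flats also at 60 degrees
- bracket_leg (a point): centre of the upright leg of the loose angle bracket on the bed: leg 6 mm thick (x), 40 mm wide (y), 40 mm high, rounded at the top, standing on the end of a 45 x 40 x 6 mm foot whose far edge is 40 mm from this point in -x; grip the leg by its two 40 mm apart edges (y) or its faces; 0.12 kg
- nut_tray_floor (a point): centre of the inner floor (3 mm above the bench) of the fixed open steel tray that holds two nuts; outside 140 (x) x 120 (y) x 36 mm, wall 3 mm; the nuts in it lie in its +x half, its -x half is free
- bracket_tray_floor (a point): the same for the other, alike tray, which holds two angle brackets in its +x half; its -x half is free
- square: bystander: combination square, to be left alone; origin under its middle

How it is judged:
On the way, in this order (a step that is already met when the one before it is completed fails the run):
1. the nut rests in the nut tray and the bracket in the bracket tray, both let go (x of nut_center in the frame of nut_tray_floor between -0.066 and 0.066 m and y of nut_center in the frame of nut_tray_floor between -0.056 and 0.056 m and z of nut_center in the frame of nut_tray_floor below 0.05 m and x of bracket_leg in the frame of bracket_tray_floor between -0.066 and 0.066 m and y of bracket_leg in the frame of bracket_tray_floor between -0.056 and 0.056 m and z of bracket_leg in the frame of bracket_tray_floor below 0.05 m and contact force between the fingers and nut below 0.1 N and contact force between the fingers and bracket below 0.1 N and linear speed of each of nut, bracket below 0.05 m/s), for 0.2 s.
2. the pad bears on the tube, driven by the squeezed trigger (contact force between clamp_pad and tube above 6 N and contact force between the fingers and clamp_trigger above 2 N), for 0.2 s.
At the end, for the whole second after the job is handed in: Fingers hold the trigger squeezed (over 4 N); pad presses the tube with 10 to 32 N (2.5 to 8 mm of spring); tube flat, still, untouched, within 3.5 mm and 0.03 rad of home at the fixed jaw, 30 mm of its middle; nut lies in the nut tray, bracket in the bracket tray (x of nut_center in the frame of nut_tray_floor between -0.066 and 0.066 m and y of nut_center in the frame of nut_tray_floor between -0.056 and 0.056 m and z of nut_center in the frame of nut_tray_floor below 0.05 m and x of bracket_leg in the frame of bracket_tray_floor between -0.066 and 0.066 m and y of bracket_leg in the frame of bracket_tray_floor between -0.056 and 0.056 m and z of bracket_leg in the frame of bracket_tray_floor below 0.05 m and contact force between clamp_pad and tube between 10 and 32 N and contact force between the fingers and clamp_trigger above 4 N and x of tube_center in the frame of fixed_jaw between -0.0235 and -0.0165 m and y of tube_center in the frame of fixed_jaw between -0.03 and 0.03 m and angle between the x axis of tube_center and the x axis of fixed_jaw, either way round below 0.03 rad and angle between tube_center's own z axis and vertical below 0.05 rad and contact force between the arm and tube below 0.5 N and linear speed of tube below 0.01 m/s and velocity of joint clamp_bar between -0.005 and 0.005 m/s); the arm keeps its last pose, push and grip.
It fails at once if the tube is crushed: the pad presses it with more than 40 N (contact force between clamp_pad and tube above 40 N).
It fails at once if the arm pushes the jaw, pad or bar itself instead of the trigger (more than 3 N) (contact force between the arm and clamp_bar above 3 N).
It fails at once if a bystander tool is moved by more than 30 mm (distance of square from where it was at the start of the episode above 0.03 m).
It also fails if it takes over 72 s, if anything falls off the work surface, if the arm or the gripper's body presses on something with over 40 N, if the wrist force passes 120 N, or if a joint passes its speed limit or range.

## Working session

There is one attempt and no reset: what is moved stays moved. The work goes in short steps, Python scripts to look and compute and a shell command to move; the robot and the scene stay as the last step left them, time stands still between calls to the robot, and variables do not carry over. Pictures are saved under pics/ and viewed, about 8 in all and at most 12, crops included, and the job is handed in when it is done.

```bash
ls; mkdir -p pics
python3 - <<'E'
from bench import r
import cv2,numpy as np
s=r.read_state();print(s,r.grip_depth)
for n in("top","side"):
    c=r.camera(n);np.savez(n+"0.npz",**c);cv2.imwrite(f"pics/{n}0.png",c["image"][:,:,::-1]);print(n,c["K"],c["R"],c["t"])
E
```

```text
pics
{'time': 0.0, 'joint_positions': array([-1.26858399,  0.33285049, -0.06471381,  1.46098603,  0.02157329,
        1.34987254, -0.08851664]), 'joint_vel': array([ 1.46332466e-03,  1.32665907e-03,  2.39911569e-05, -2.04107042e-04,
        1.18735372e-03, -4.25833771e-04,  6.39969749e-04]), 'joint_torque': array([-3.82286305e-05, -6.23262405e+01,  2.49906513e-02, -3.89887691e+01,
       -6.12559053e-02,  3.97784729e-02,  1.19382980e-04]), 'ee_pos': array([0.19931888, 0.59194386, 0.22174596]), 'eef_rot': array([ 0.69830069, -0.11439844,  0.11426148, -0.69730442]), 'ft_force': array([ 0.71186467, -0.12211098,  0.14549225]), 'torque': array([ 0.00493517, -0.07441973,  0.04955999]), 'width': 0.08742922873059848} 0.0187
top [[436.60614252   0.         316.94771139]
 [  0.         436.60614252 203.59766193]
 [  0.           0.           1.        ]] [[ 0.02181559 -0.99975623 -0.00340116]
 [-0.97762094 -0.02062033 -0.20936115]
 [ 0.20923998  0.00789238 -0.97783247]] [-0.07691801  0.61357427  0.9098151 ]
side [[514.84105375   0.         327.99178932]
 [  0.         514.84105375 201.28902403]
 [  0.           0.           1.        ]] [[-0.96980014 -0.24323347  0.01803234]
 [-0.15855439  0.57253993 -0.80439949]
 [ 0.18533264 -0.78296584 -0.59381504]] [0.55476641 0.26133079 1.11655298]
```

View pics/top0.png

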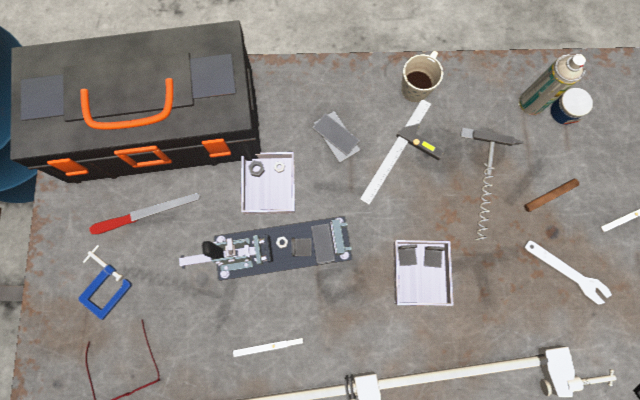

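View pics/side0.png

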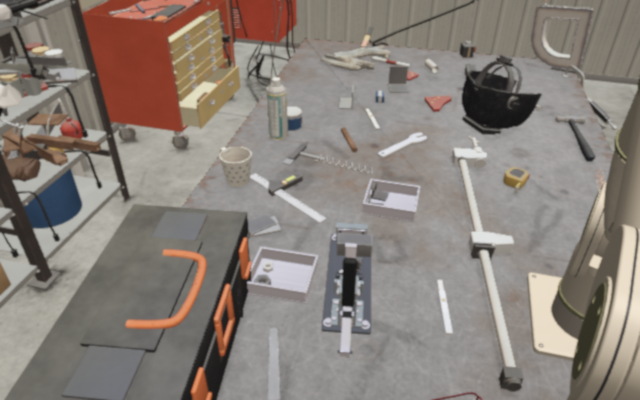

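The top view shows the clamp at px (180–355, 215–280), with its jaw advancing right (about −y). The nut is at (282,242), the bracket at (303,247) and the tube at (322,242). The nut tray is centred near (268,182) and the bracket tray near (424,273). I'll crop this and measure.

```bash
cat > h.py <<'E'
import numpy as np,cv2
def ray(c,u,v,z):
    K,R,t=c["K"],c["R"],c["t"];d=R.T@np.linalg.inv(K)@np.array([u,v,1.]);o=-R.T@t
    return o+d*(z-o[2])/d[2]
def cloud(c):
    K,R,t=c["K"],c["R"],c["t"];Z=c["range_z"];v,u=np.mgrid[:Z.shape[0],:Z.shape[1]]
    P=np.stack([(u-K[0,2])/K[0,0]*Z,(v-K[1,2])/K[1,1]*Z,Z],-1)
    W=(P-t)@R; W[Z==0]=np.nan; return W
def proj(c,X):
    p=c["K"]@(c["R"]@np.array(X)+c["t"]);return p[:2]/p[2]
E
python3 - <<'E'
import numpy as np,cv2
from h import *
c=dict(np.load("top0.npz"));im=c["image"]
cr=im[205:290,170:365][:,:,::-1];cv2.imwrite("pics/crop1.png",cv2.resize(cr,None,fx=4,fy=4,interpolation=cv2.INTER_CUBIC))
W=cloud(c)
np.set_printoptions(precision=3,suppress=True,linewidth=200)
# bench
print("bench z",np.nanmedian(W[300:330,320:400,2]))
# tube top: points at z~.05 , fixed jaw ~.062
for nm,(u0,u1,v0,v1),(a,b) in [("tubetop",(308,335,215,275),(.044,.056)),("fixjaw",(325,358,212,268),(.057,.068)),("nut",(274,290,234,250),(.018,.03)),("bracket_leg",(288,316,230,262),(.035,.06)),("brfoot",(288,316,230,262),(.013,.022)),("bedall",(205,360,210,285),(.006,.0135)),("traywallN",(236,300,148,216),(.028,.042)),("traywallB",(390,456,236,308),(.028,.042))]:
    w=W[v0:v1,u0:u1].reshape(-1,3);m=(w[:,2]>a)&(w[:,2]<b);w=w[m]
    if len(w)<4: print(nm,len(w));continue
    rc=cv2.minAreaRect((w[:,:2]*1000).astype(np.float32));print(nm,len(w),w.mean(0),"rect",rc)
E
```

```text
bench z -0.00047747548462956054
tubetop 698 [ 0.529 -0.078  0.05 ] rect ((530.1149291992188, -79.84419250488281), (85.30438995361328, 46.4112548828125), 9.672220230102539)
fixjaw 306 [ 0.544 -0.109  0.061] rect ((544.49951171875, -108.98983764648438), (75.66717529296875, 20.8065185546875), 10.374578475952148)
nut 66 [0.533 0.017 0.023] rect ((532.5107421875, 16.885723114013672), (23.34926986694336, 23.05763816833496), 1.3119677305221558)
bracket_leg 118 [ 0.531 -0.038  0.048] rect ((529.3539428710938, -34.1632194519043), (55.86886978149414, 54.20096969604492), 1.3724477291107178)
brfoot 291 [ 0.524 -0.032  0.016] rect ((525.0419921875, -27.38379669189453), (78.07035064697266, 56.40484619140625), 15.348980903625488)
bedall 2835 [0.521 0.016 0.01 ] rect ((538.3707275390625, 18.448104858398438), (145.6292724609375, 313.285400390625), 8.049836158752441)
traywallN 511 [0.677 0.055 0.037] rect ((675.6828002929688, 60.747642517089844), (151.0976104736328, 135.13377380371094), 1.9852416515350342)
traywallB 676 [ 0.48  -0.305  0.037] rect ((471.17047119140625, -302.7490539550781), (143.22103881835938, 123.84298706054688), 0.6722542643547058)
```

View pics/crop1.png

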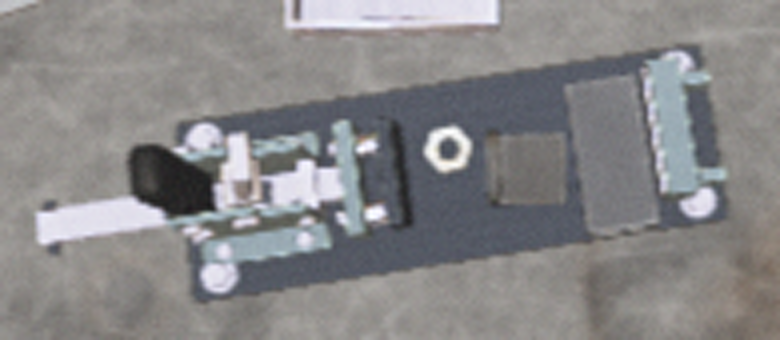

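Run:
```python
import numpy as np,cv2
from h import *
np.set_printoptions(precision=3,suppress=True,linewidth=220)
c=dict(np.load("top0.npz"));W=cloud(c)
C=np.array([ray(c,170+u/4-.5,205+v/4-.5,.010)[:2] for u,v in [(183,125),(698,46),(727,215),(198,300)]])
print("bed corners",C, [np.linalg.norm(C[i]-C[(i+1)%4]) for i in range(4)])
ex=(C[1]-C[0]+C[2]-C[3]);ex/=np.linalg.norm(ex);print("yaw",np.degrees(np.arctan2(ex[1],ex[0])))
ctr=C.mean(0);org=ctr-ex*.1105;ey=np.array([-ex[1],ex[0]]);print("ctr",ctr,"origin",org,ex)
def loc(p): d=np.asarray(p)[...,:2]-org;return np.stack([d@ex,d@ey],-1)
np.savez("clamp.npz",org=org,ex=ex,ey=ey)
for nm,(u,v,z) in {"nut":(448,150,.023),"foot NE":(565,133,.016),"foot SE":(565,205,.016),"legtopN":(487,130,.05),"legtopS":(487,205,.05)}.items():
    p=ray(c,170+u/4-.5,205+v/4-.5,z);print(nm,p,loc(p)*1000)
print((W[234:264,286:318,2]*1000)[::2].round().astype(int))
print("clamp grip",org+ex*0, "fixedjaw expected")
L=loc(W)
# handle top z~.19, head z~.11 , trigger
for a,b in[(.17,.2),(.14,.17),(.1,.125),(.045,.058)]:
    m=(W[...,2]>a)&(W[...,2]<b)&(abs(L[...,1])<.06)&(L[...,0]>-.14)&(L[...,0]<.28)
    w=L[m]*1000; print(a,b,m.sum(), np.percentile(w,[2,50,98],axis=0).ravel() if m.sum() else '')
for nm,pts in {"N":[(242,153),(294,153),(295,211),(242,212)],"B":[(396,241),(451,241),(453,304),(398,305)]}.items():
    P=np.array([ray(c,u,v,.036)[:2] for u,v in pts]);print(nm,P.ravel(),P.mean(0))
# tray items
s=r=None
```

```text
bed corners [[ 0.545  0.172]
 [ 0.598 -0.127]
 [ 0.5   -0.145]
 [ 0.445  0.156]] [np.float64(0.3035861129503763), np.float64(0.0999110709125884), np.float64(0.3057484010482727), np.float64(0.10122855070167279)]
yaw -79.81644101773696
ctr [0.522 0.014] origin [0.503 0.123] [ 0.177 -0.984]
nut [0.532 0.016 0.023] [110.391  10.387]
foot NE [ 0.545 -0.051  0.016] [178.009  10.573]
foot SE [ 0.503 -0.052  0.016] [171.697 -30.371]
legtopN [ 0.541 -0.008  0.05 ] [135.179  14.43 ]
legtopS [ 0.499 -0.009  0.05 ] [129.21  -26.855]
[[                  10                    8                    9                   10                    9                    6                    8                   10                    9                    9
                    12                    8                    8                   12                    8                    7                    7                   15                    9                   11
                     8                   11                    9                   12                   11                    9                   51 
[... 9453 characters left out ...]
               10                   10                   10                   12                   12                   11                   10
                    29                   46]]
clamp grip [0.503 0.123] fixedjaw expected
0.17 0.2 210 [-29.732 -13.151 -17.372  -1.255  25.936  12.279]
0.14 0.17 66 [-27.134 -13.439 -16.189  -7.605  18.943  12.226]
0.1 0.125 183 [-31.296 -20.955 -12.696 -10.031  12.257  21.378]
0.045 0.058 1115 [ 20.791 -48.656 191.156  -5.409 226.418  30.625]
N [ 0.74   0.116  0.742 -0.007  0.603 -0.014  0.598  0.108] [0.671 0.051]
B [ 0.539 -0.244  0.541 -0.368  0.403 -0.366  0.398 -0.246] [ 0.47  -0.306]<stdin>:13: RuntimeWarning: invalid value encountered in cast
```

```bash
cat >> h.py <<'E'
from scipy.spatial.transform import Rotation as Ro
def plan(pos,zdir,q=None,p=None):
    "tool-frame shift and rotvec (deg) from current pose to TCP pos, tool y down, tool z along zdir (sign free)"
    from bench import r
    s=r.read_state();Rc=Ro.from_quat(s["eef_rot"]).as_matrix();z=np.array([*zdir,0.]);z/=np.linalg.norm(z)
    if z@Rc[:,2]<0:z=-z
    y=np.array([0,0,-1.]);T=np.c_[np.cross(y,z),y,z]
    np.set_printoptions(precision=4,suppress=True)
    print("t",s["time"],"tcp",s["ee_pos"],"q",s["joint_positions"],"w",s["width"],"F",s["ft_force"])
    print("tool axes cols\n",Rc,"\nshift(tool)",Rc.T@(np.array(pos)-s["ee_pos"]),"shift in final axes",T.T@(np.array(pos)-s["ee_pos"]),"turn",np.degrees(Ro.from_matrix(Rc.T@T).as_rotvec()))
E
python3 - <<'E'
from h import *
c=dict(np.load("top0.npz"));W=cloud(c)
plan([.52,-.012,.24],[1,0])
for u,v in[(230,60),(255,145),(200,160),(250,155),(245,160)]: print(u,v,W[v,u])
m=(W[...,2]>.05)&(W[...,1]<.2)&(W[...,0]>.6)&(W[...,1]>-.05);print(np.nanpercentile(W[m],[0,1,50],axis=0), m.sum())
# brackets and nuts in trays (heights)
L=W[236:308,390:456].reshape(-1,3);k=(L[:,2]>.038)&(L[:,2]<.06);print(L[k].min(0),L[k].max(0),k.sum())
E
```

```text
t 0.1 tcp [0.1993 0.592  0.2218] q [-1.2686  0.3328 -0.0647  1.4609  0.0216  1.3499 -0.0885] w 0.08681456216415137 F [-0.0695 -0.7832  1.3855]
tool axes cols
 [[ 0.9477 -0.0004  0.3191]
 [-0.3191 -0.0013  0.9477]
 [ 0.0001 -1.     -0.0013]] 
shift(tool) [ 0.4966 -0.0175 -0.4701] shift in final axes [ 0.604  -0.0182  0.3207] turn [ 0.0627 71.3929  0.0493]
230 60 [0.8815 0.1196 0.2063]
255 145 [0.7386 0.0766 0.0965]
200 160 [0.7171 0.2109 0.046 ]
250 155 [0.7353 0.097  0.0353]
245 160 [0.7336 0.1143 0.0009]
[[0.7047 0.069  0.0501]
 [0.7105 0.0748 0.0577]
 [0.8083 0.1375 0.2007]] 8233
[ 0.4001 -0.3638  0.038 ] [ 0.5421 -0.2404  0.0448] 246
```

```bash
python3 -m jog '[[0.038,-0.006,-0.007,0,4,0],[0.04,-0.006,-0.007,0,4,0],[0.04,-0.006,-0.007,0,4,0],[0.04,0,-0.007,0,4,0],[0.04,0,-0.007,0,4,0],[0.04,0,-0.007,0,4,0],[0.04,0,-0.007,0,4,0],[0.04,0,-0.007,0,4,0],[0.04,0,-0.007,0,4,0],[0.04,0,-0.007,0,4,0],[0.04,0,-0.007,0,4,0],[0.04,0,-0.007,0,4,0]]' 1 25; python3 -c "
from h import *
plan([.52,-.012,.24],[1,0])"
```

```text
time: 1.1
ee_pos: [0.4949, 0.2226, 0.2338]
eef_rot: [0.591, -0.396, 0.392, -0.584]
ft_force: [1.4, 0.2, -0.2]
width: 0.0869
t 1.1 tcp [0.4949 0.2226 0.2338] q [-0.7819  0.149   0.3067  1.6706 -0.0454  1.3403 -0.0784] w 0.08692066047285998 F [ 1.4378  0.1871 -0.2154]
tool axes cols
 [[ 0.3793 -0.0097  0.9252]
 [-0.9253 -0.0057  0.3793]
 [ 0.0016 -0.9999 -0.0111]] 
shift(tool) [ 0.2266 -0.0051 -0.0659] shift in final axes [ 0.2346 -0.0062  0.0251] turn [ 0.6099 22.2926  0.2139]
```

```bash
python3 -m jog '[[0.033,0,-0.009,0,3.2,0],[0.033,0,-0.007,0,3.2,0],[0.033,0,-0.005,0,3.2,0],[0.033,0,-0.003,0,3.2,0],[0.033,0,-0.001,0,3.2,0],[0.033,0,0.001,0,3.2,0],[0.033,0,0.003,0,3.1,0],[0,0,0,0,0,0]]' 1
python3 - <<'E'
from h import *
from bench import r
plan([.52,-.012,.016],[1,0])
c=r.camera("side");np.savez("side1.npz",**c);cv2.imwrite("pics/s1.png",cv2.resize(c["image"][190:370,230:430],None,fx=3.5,fy=3.2)[:,:,::-1])
E
```

```text
time: 1.77
ee_pos: [0.5221, -0.0318, 0.2335]
eef_rot: [-0.496, 0.51, -0.509, 0.485]
ft_force: [-0.4, -0.4, 0.8]
width: 0.0867
t 1.7667 tcp [ 0.5221 -0.0318  0.2335] q [-0.5266  0.1048  0.536   1.7289 -0.0462  1.3344 -0.0195] w 0.08674358294650587 F [-0.4493 -0.3668  0.7629]
tool axes cols
 [[-0.0378 -0.0117  0.9992]
 [-0.9992 -0.0085 -0.0379]
 [ 0.0089 -0.9999 -0.0114]] 
shift(tool) [-0.0216  0.2173 -0.0004] shift in final axes [-0.0198  0.2175 -0.0021] turn [ 0.6631 -2.1673  0.4984]
```

```bash
python3 -m jog '[[-0.02,0.02,0,0.6,-2,0.4],[0,0.036,0,0,0,0],[0,0.036,0,0,0,0],[0,0.036,0,0,0,0],[0,0.02,0,0,0,0],[0,0,0,0,0,0]]' 1
python3 - <<'E'
from h import *
from bench import r
plan([.52,-.012,.016],[1,0])
c=r.camera("side");np.savez("side1.npz",**c);cv2.imwrite("pics/s1.png",cv2.resize(c["image"][190:370,230:430],None,fx=3.5,fy=3.2)[:,:,::-1])
E
```

```text
time: 2.32
ee_pos: [0.5232, -0.0032, 0.0805]
eef_rot: [-0.501, 0.498, -0.498, 0.504]
ft_force: [-1.5, 0.8, 0.9]
width: 0.0872
t 2.3167 tcp [ 0.5232 -0.0032  0.0805] q [-0.5167  0.2527  0.4952  1.9183 -0.1452  1.0019  0.0527] w 0.0871840532741166 F [-1.5144  0.8245  0.8791]
tool axes cols
 [[ 0.0093  0.0026  1.    ]
 [-1.      0.0032  0.0093]
 [-0.0032 -1.      0.0027]] 
shift(tool) [ 0.009   0.0645 -0.0034] shift in final axes [ 0.0088  0.0645 -0.0032] turn [-0.1518  0.5306 -0.1836]
```

View pics/s1.png

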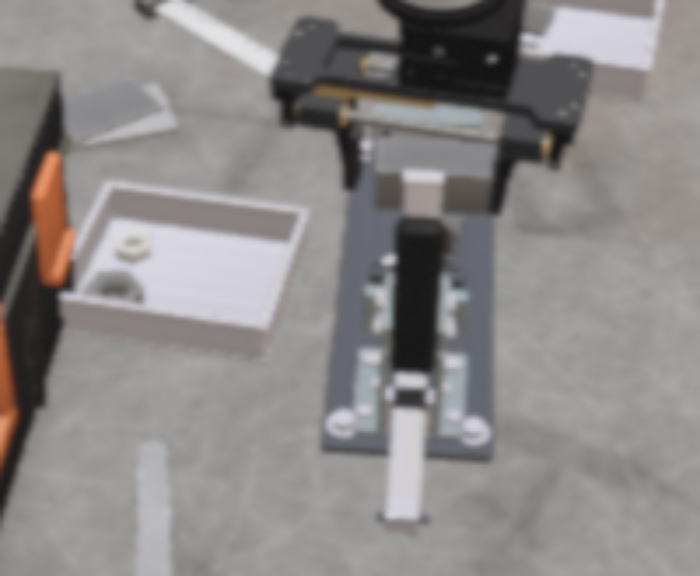

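The side view shows the open fingers straddling the bed at crop (350–495, 180), and the jaw (435,180) hides the bracket. The height and lateral position match the measured leg, so I'll descend and grip.

```bash
python3 -m jog '[[0.009,0.005,-0.003,-0.2,0.5,-0.2],[0,0.02,0,0,0,0],[0,0.02,0,0,0,0],[0,0.018,0,0,0,0],[0,0,0,0,0,0]]' 1 && python3 -m jog '[[0,0,0,0,0,0],[0,0,0,0,0,0],[0,0,0,0,0,0],[0,0,0,0,0,0],[0,0,0,0,0,0],[0,0,0,0,0,0]]' -1 25;  python3 -c "
from h import *
plan([.52,-.012,.1],[1,0])"
```

```text
time: 2.78
ee_pos: [0.5261, -0.0121, 0.0247]
eef_rot: [-0.497, 0.497, -0.502, 0.504]
ft_force: [-0.8, -0.5, -0.7]
width: 0.0872
time: 3.28
ee_pos: [0.5304, -0.0126, 0.032]
eef_rot: [-0.494, 0.496, -0.504, 0.506]
ft_force: [-1.5, 0.4, 0.4]
width: 0.055
t 3.2833 tcp [ 0.5304 -0.0126  0.032 ] q [-0.4808  0.3305  0.4829  1.9495 -0.1996  0.8869  0.1045] w 0.05495298068418955 F [-1.5254  0.4259  0.4403]
tool axes cols
 [[ 0.0009  0.0197  0.9998]
 [-1.      0.0035  0.0009]
 [-0.0034 -0.9998  0.0197]] 
shift(tool) [-0.0008 -0.0682 -0.009 ] shift in final axes [-0.0006 -0.068  -0.0104] turn [-1.1302  0.0524 -0.1973]
```

```bash
python3 -m jog '[[0,0.012,-0.009,-1.1,0,-0.2],[0,0.006,0,0,0,0]]' -1 25 && python3 -m jog '[[0,0,0,0,0,0],[0,0,0,0,0,0],[0,0,0,0,0,0],[0,0,0,0,0,0]]'; python3 -c "
from h import *
plan([.52,-.012,.1],[1,0])"
```

```text
time: 3.45
ee_pos: [0.5223, -0.0123, 0.0146]
eef_rot: [-0.499, 0.499, -0.5, 0.501]
ft_force: [0.1, 0.1, -0.2]
width: 0.0416
time: 3.78
ee_pos: [0.5226, -0.0123, 0.0139]
eef_rot: [-0.5, 0.499, -0.5, 0.501]
ft_force: [-1.3, 0.1, 6.3]
width: 0.0396
t 3.7833 tcp [ 0.5226 -0.0123  0.0139] q [-0.4755  0.3573  0.4749  1.9632 -0.2119  0.8671  0.1126] w 0.03960243765985802 F [-1.3265  0.0601  6.3193]
tool axes cols
 [[ 0.0013  0.0018  1.    ]
 [-1.      0.0005  0.0013]
 [-0.0005 -1.      0.0018]] 
shift(tool) [-0.0003 -0.0861 -0.0024] shift in final axes [-0.0003 -0.0861 -0.0026] turn [-0.1052  0.0729 -0.0302]
```

```bash
python3 -m jog '[[0,-0.03,0,0,0,0],[0,-0.035,0,0,0,0],[0,-0.03,0,0,0,0],[0.02,-0.01,-0.005,0,0,0],[0.038,0,-0.011,0,0,0],[0.038,0,-0.011,0,0,0],[0.038,0,-0.011,0,0,0],[0.038,0,-0.011,0,0,0],[0.038,0,-0.011,0,0,0],[0.03,0,-0.01,0,0,0],[0.01,0,-0.005,0,0,0],[0,0,0,0,0,0]]';  python3 -c "
from h import *
plan([.443,-.286,.03],[1,0])"
```

```text
time: 4.78
ee_pos: [0.4409, -0.2708, 0.1187]
eef_rot: [0.505, -0.5, 0.496, -0.5]
ft_force: [-0.3, -0.0, -1.3]
width: 0.0391
t 4.7833 tcp [ 0.4409 -0.2708  0.1187] q [-0.1653  0.2148  0.7016  1.8974 -0.1493  1.0903  0.6037] w 0.039120015360373274 F [-0.3299 -0.022  -1.2902]
tool axes cols
 [[ 0.0085 -0.0085  0.9999]
 [-1.     -0.0017  0.0085]
 [ 0.0016 -1.     -0.0086]] 
shift(tool) [0.0151 0.0887 0.0027] shift in final axes [0.0152 0.0887 0.0021] turn [0.4902 0.4881 0.0935]
```

```bash
python3 -m jog '[[0.015,0.015,0.002,0.5,0.5,0],[0,0.025,0,0,0,0],[0,0.025,0,0,0,0],[0,0.015,0,0,0,0],[0,0,0,0,0,0]]';  python3 - <<'E'
from h import *
from bench import r
plan([.443,-.286,.03],[1,0])
c=r.camera("top");cv2.imwrite("pics/t2.png",cv2.resize(c["image"][200:330,350:510],None,fx=4,fy=4)[:,:,::-1])
E
```

```text
time: 5.2
ee_pos: [0.4441, -0.2836, 0.0345]
eef_rot: [0.5, -0.5, 0.5, -0.5]
ft_force: [-0.4, 1.3, -1.7]
width: 0.0395
t 5.2 tcp [ 0.4441 -0.2836  0.0345] q [-0.0866  0.3643  0.6624  1.9467 -0.2791  0.9215  0.7143] w 0.039547839833549 F [-0.4347  1.3144 -1.6635]
tool axes cols
 [[-0.0004  0.0005  1.    ]
 [-1.      0.     -0.0004]
 [-0.     -1.      0.0005]] 
shift(tool) [ 0.0024  0.0045 -0.0011] shift in final axes [ 0.0024  0.0045 -0.0011] turn [-0.0271 -0.0213 -0.0022]
```

View pics/t2.png

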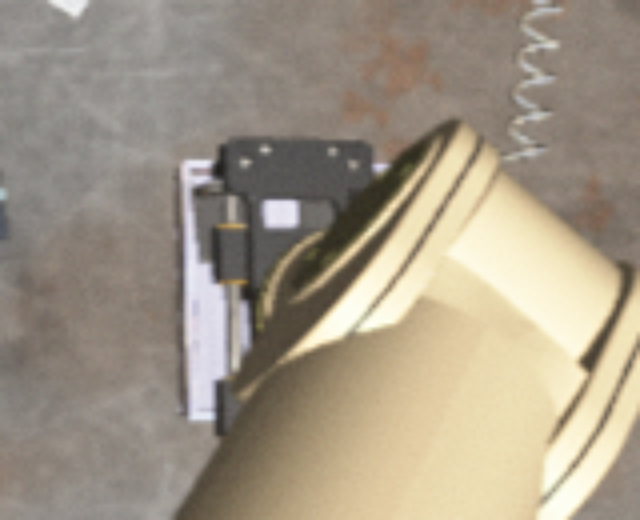

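The gripper is over the bracket tray, whose left wall is at crop col 185. I'll lower a little and release.

```bash
python3 -m jog '[[0.002,0.008,0,0,0,0],[0,0.003,0,0,0,0]]' && python3 -m jog '[[0,0,0,0,0,0],[0,0,0,0,0,0],[0,0,0,0,0,0]]' 0.3 && python3 -m jog '[[0,-0.02,0,0,0,0],[0,-0.035,0,0,0,0],[0,-0.035,0,0,0,0],[0,-0.03,0,0,0,0],[-0.035,-0.01,0.008,0,0,0],[-0.038,0,0.011,0,0,0],[-0.038,0,0.011,0,0,0],[-0.038,0,0.011,0,0,0],[-0.038,0,0.011,0,0,0],[-0.038,0,0.011,0,0,0],[-0.038,0,0.011,0,0,0],[0,0,0,0,0,0]]' 1;  python3 - <<'E'
from h import *
from bench import r
plan([.532,.016,.0125],[1,0])
c=r.camera("top");np.savez("top2.npz",**c);cv2.imwrite("pics/t3.png",cv2.resize(c["image"][200:320,250:470],None,fx=3.5,fy=3.5)[:,:,::-1])
E
```

```text
time: 5.42
ee_pos: [0.446, -0.285, 0.0254]
eef_rot: [-0.5, 0.499, -0.5, 0.501]
ft_force: [-0.5, 0.5, -0.9]
width: 0.0394
time: 5.67
ee_pos: [0.4475, -0.2848, 0.0267]
eef_rot: [-0.5, 0.498, -0.501, 0.502]
ft_force: [0.3, 0.8, 0.4]
width: 0.0519
time: 6.67
ee_pos: [0.5265, -0.0148, 0.1737]
eef_rot: [0.491, -0.497, 0.508, -0.504]
ft_force: [-0.9, 1.2, -0.5]
width: 0.087
t 6.6667 tcp [ 0.5265 -0.0148  0.1737] q [-0.5304  0.1308  0.5134  1.8314 -0.0696  1.1733 -0.0052] w 0.08704439631961171 F [-0.8831  1.2049 -0.4648]
tool axes cols
 [[-0.01    0.0236  0.9997]
 [-0.9999  0.0006 -0.01  ]
 [-0.0008 -0.9997  0.0236]] 
shift(tool) [-0.0308  0.1613  0.0014] shift in final axes [-0.0308  0.1612  0.0055] turn [-1.3522 -0.5726 -0.0407]
```

View pics/t3.png

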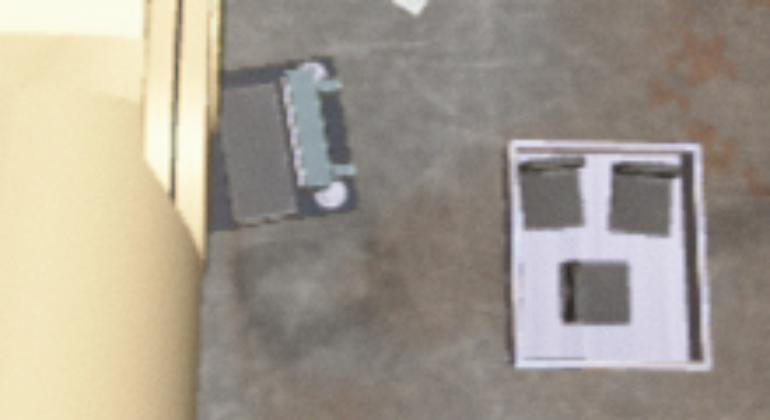

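The bracket lies flat in its tray at crop (598,292). Now the nut.

```bash
python3 -m jog '[[-0.031,0.02,0.003,-1.3,-0.6,0],[0,0.035,0,0,0,0],[0,0.035,0,0,0,0],[0,0.03,0,0,0,0],[0,0,0,0,0,0]]' 1; python3 -c "
from h import *
plan([.532,.016,.0135],[1,0])"
```

```text
time: 7.13
ee_pos: [0.5343, 0.0111, 0.0555]
eef_rot: [0.496, -0.498, 0.503, -0.502]
ft_force: [-2.0, -0.8, -1.1]
width: 0.087
t 7.1333 tcp [0.5343 0.0111 0.0555] q [-0.5196  0.3057  0.4749  1.9168 -0.1706  0.9461  0.032 ] w 0.08696257818114302 F [-2.0212 -0.8062 -1.056 ]
tool axes cols
 [[-0.003   0.0118  0.9999]
 [-1.      0.0008 -0.0031]
 [-0.0009 -0.9999  0.0118]] 
shift(tool) [-0.0048  0.042  -0.0028] shift in final axes [-0.0049  0.042  -0.0023] turn [-0.6773 -0.175  -0.0492]
```

```bash
python3 -m jog '[[-0.005,0.02,-0.002,-0.7,-0.2,0],[0,0.016,0,0,0,0],[0,0.005,0,0,0,0]]' 0.2 25; python3 -c "
from h import *
plan([.532,.016,.0135],[1,0])"
```

```text
time: 7.38
ee_pos: [0.5345, 0.0133, 0.0177]
eef_rot: [0.498, -0.5, 0.501, -0.5]
ft_force: [-1.3, 0.6, 0.4]
width: 0.0741
t 7.3833 tcp [0.5345 0.0133 0.0177] q [-0.5024  0.3717  0.4566  1.9308 -0.2091  0.8822  0.0571] w 0.07413649700977709 F [-1.3263  0.5549  0.3684]
tool axes cols
 [[-0.0032  0.0028  1.    ]
 [-1.      0.0003 -0.0032]
 [-0.0004 -1.      0.0028]] 
shift(tool) [-0.0027  0.0042 -0.0025] shift in final axes [-0.0027  0.0042 -0.0025] turn [-0.1629 -0.184  -0.0202]
```

```bash
python3 -m jog '[[-0.002,0.004,-0.002,0,0,0],[0,0.001,0,0,0,0],[0,0,0,0,0,0],[0,0,0,0,0,0]]' -1 25; python3 -m jog '[[0,0,0,0,0,0],[0,0,0,0,0,0],[0,0,0,0,0,0],[0,0,0,0,0,0],[0,0,0,0,0,0]]' ; python3 -c "
from h import *
plan([.532,.016,.0135],[1,0])"
```

```text
time: 7.72
ee_pos: [0.5346, 0.0138, 0.0171]
eef_rot: [0.497, -0.5, 0.503, -0.501]
ft_force: [0.6, 0.2, -0.8]
width: 0.0483
time: 8.13
ee_pos: [0.5364, 0.0139, 0.0201]
eef_rot: [0.495, -0.499, 0.504, -0.502]
ft_force: [-0.6, 0.2, -0.4]
width: 0.0224
t 8.1333 tcp [0.5364 0.0139 0.0201] q [-0.5043  0.3655  0.4577  1.9326 -0.2085  0.8772  0.0535] w 0.022429751784500115 F [-0.5903  0.1847 -0.3789]
tool axes cols
 [[-0.0059  0.0116  0.9999]
 [-1.      0.0021 -0.006 ]
 [-0.0022 -0.9999  0.0116]] 
shift(tool) [-0.0021  0.0066 -0.0045] shift in final axes [-0.0021  0.0066 -0.0044] turn [-0.6648 -0.3412 -0.1237]
```

```bash
python3 -m jog '[[0,0,0,0,0,0]]'; python3 -m jog '[[-0.002,0.005,-0.003,-0.6,-0.3,0],[0,0.004,0,0,0,0]]' -0.2;python3 -c "
from h import *
plan([.532,.016,.0135],[1,0])"
```

```text
time: 8.22
ee_pos: [0.5364, 0.0139, 0.0201]
eef_rot: [0.495, -0.499, 0.504, -0.502]
ft_force: [0.6, -0.2, 0.3]
width: 0.0222
time: 8.38
ee_pos: [0.5356, 0.0157, 0.0125]
eef_rot: [-0.498, 0.499, -0.501, 0.502]
ft_force: [0.4, 0.7, -0.2]
width: 0.0295
t 8.3833 tcp [0.5356 0.0157 0.0125] q [-0.5009  0.3805  0.4516  1.9326 -0.2163  0.8696  0.0614] w 0.029504421159325653 F [ 0.4253  0.6966 -0.2267]
tool axes cols
 [[-0.0007  0.0053  1.    ]
 [-1.      0.0023 -0.0007]
 [-0.0024 -1.      0.0053]] 
shift(tool) [-0.0003 -0.0011 -0.0036] shift in final axes [-0.0003 -0.001  -0.0036] turn [-0.3017 -0.0381 -0.1347]
```

```bash
python3 -m jog '[[0,0.0005,0,-0.3,0,0],[0,0.0005,0,0,0,0],[0,0.0005,0,0,0,0],[0,0,0,0,0,0],[0,0,0,0,0,0],[0,0,0,0,0,0]]' -1 30; python3 -m jog '[[0,-0.03,0,0,0,0],[0,-0.03,0,0,0,0],[0,-0.03,0,0,0,0],[0,-0.02,0,0,0,0],[0,0,0,0,0,0]]';python3 -c "
from h import *
plan([.64,.03,.04],[1,0])"
```

```text
time: 8.88
ee_pos: [0.536, 0.0156, 0.0106]
eef_rot: [-0.499, 0.501, -0.5, 0.5]
ft_force: [1.0, -0.0, 1.5]
width: 0.0235
time: 9.3
ee_pos: [0.533, 0.0147, 0.1223]
eef_rot: [-0.502, 0.502, -0.499, 0.498]
ft_force: [1.9, -0.6, -0.4]
width: 0.0231
t 9.3 tcp [0.533  0.0147 0.1223] q [-0.5482  0.2288  0.4945  1.8451 -0.1211  1.1052 -0.0109] w 0.023092591799438726 F [ 1.9105 -0.6381 -0.4251]
tool axes cols
 [[-0.0017 -0.0079  1.    ]
 [-1.     -0.0002 -0.0017]
 [ 0.0002 -1.     -0.0079]] 
shift(tool) [-0.0155  0.0815  0.1076] shift in final axes [-0.0153  0.0823  0.107 ] turn [ 0.45   -0.0996  0.0112]
```

```bash
python3 -m jog '[[-0.005,0,0.035,0.4,0,0],[-0.005,0,0.037,0,0,0],[-0.005,0,0.033,0,0,0],[0,0.025,0,0,0,0],[0,0.03,0,0,0,0],[0,0.02,0,0,0,0],[0,0,0,0,0,0]]';python3 -c "
from h import *
plan([.64,.03,.03],[1,0])"
```

```text
time: 9.88
ee_pos: [0.6412, 0.0311, 0.0415]
eef_rot: [-0.499, 0.501, -0.499, 0.5]
ft_force: [-0.8, -0.2, -0.8]
width: 0.0234
t 9.8833 tcp [0.6412 0.0311 0.0415] q [-0.4571  0.5524  0.4501  1.6207 -0.273   1.0315  0.0754] w 0.02344381346546108 F [-0.8169 -0.1647 -0.78  ]
tool axes cols
 [[-0.0006 -0.0008  1.    ]
 [-1.      0.0031 -0.0006]
 [-0.0031 -1.     -0.0008]] 
shift(tool) [ 0.0011  0.0115 -0.0011] shift in final axes [ 0.0011  0.0115 -0.0012] turn [ 0.0441 -0.0333 -0.1786]
```

```bash
python3 -m jog '[[0.001,0.012,-0.001,0,0,0],[0,0.004,0,0,0,0]]' && python3 -m jog '[[0,0,0,0,0,0],[0,0,0,0,0,0],[0,0,0,0,0,0]]' -0.05 && python3 -m jog '[[0,-0.03,0,0,0,0],[0,-0.035,0,0,0,0],[0,-0.035,0,0,0,0],[0,-0.035,0,0,0,0],[0,-0.035,0,0,0,0],[0,-0.035,0,0,0,0],[0,-0.015,0,0,0,0],[0,0,0,0,0,0]]' 1;python3 - <<'E'
from h import *
from bench import r
k=np.load("clamp.npz");org,ex,ey=k["org"],k["ex"],k["ey"]
for n in("top","side"):
    c=dict(np.load(n+"0.npz"));W=cloud(c);L=np.stack([(W[...,:2]-org)@ex,(W[...,:2]-org)@ey],-1)*1000
    g=c["image"].max(-1)
    for nm,mm in(("dark",g<75),("bright",g>=90)):
        m=mm&(W[...,2]>.178)&(W[...,2]<.197)&(abs(L[...,1])<30)&(abs(L[...,0])<70)
        if m.sum()>3: print(n,nm,m.sum(),np.percentile(L[m],[3,50,97],axis=0).round(1).tolist(),np.percentile(W[m][:,2],[3,97]))
plan([.5,.14,.24],ex)
c=r.camera("side");np.savez("side2.npz",**c);cv2.imwrite("pics/s2.png",cv2.resize(c["image"][220:370,230:400],None,fx=4,fy=4)[:,:,::-1])
E
```

```text
time: 10.05
ee_pos: [0.6394, 0.0299, 0.0242]
eef_rot: [-0.5, 0.501, -0.499, 0.5]
ft_force: [0.0, 0.2, -0.6]
width: 0.0234
time: 10.3
ee_pos: [0.6396, 0.0297, 0.0251]
eef_rot: [-0.499, 0.501, -0.499, 0.5]
ft_force: [1.1, 0.4, -0.4]
width: 0.0361
time: 10.97
ee_pos: [0.6396, 0.0281, 0.2634]
eef_rot: [-0.496, 0.5, -0.501, 0.502]
ft_force: [1.2, 0.1, 0.3]
width: 0.0839
top dark 101 [[-28.4, -12.5], [-21.0, -0.2], [-15.7, 10.9]] [0.1798518  0.19181242]
top bright 82 [[-29.8, -11.3], [21.1, -1.0], [26.1, 11.4]] [0.18118044 0.19133402]
side dark 118 [[-30.8, -14.5], [-26.8, -1.3], [-18.2, 10.3]] [0.17888164 0.19271582]
side bright 85 [[15.9, -11.4], [19.5, -1.4], [26.0, 8.7]] [0.17816642 0.19170132]
t 10.9667 tcp [0.6396 0.0281 0.2634] q [-0.4959  0.3656  0.5156  1.3866 -0.1843  1.4286  0.0136] w 0.08385945279726806 F [1.1795 0.0783 0.3071]
tool axes cols
 [[-0.0023  0.0071  1.    ]
 [-1.      0.0053 -0.0024]
 [-0.0053 -1.      0.007 ]] 
shift(tool) [-0.1114  0.023  -0.14  ] shift in final axes [ 0.1176  0.0234 -0.1348] turn [-0.1257 79.681  -0.5335]
```

View pics/s2.png

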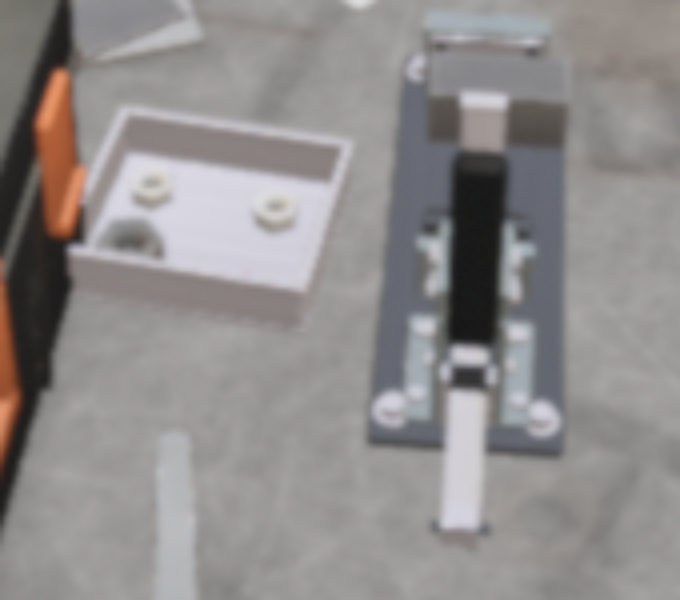

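The nut is in its tray at crop (275,210) and the bed is clear. Next I turn the gripper and go to the clamp grip.

```bash
python3 -m jog '[[0,0,0,0,6.6,0],[0,0,0,0,6.6,0],[0,0,0,0,6.6,0],[0,0,0,0,6.6,0],[0,0,0,0,6.6,0],[0,0,0,0,6.6,0],[0,0,0,0,6.6,0],[0,0,0,0,6.6,0],[0,0,0,0,6.6,0],[0,0,0,0,6.6,0],[0,0,0,0,6.6,0],[0,0,0,0,6.6,0]]' 1
python3 - <<'E'
from h import *
plan([.4993,.138,.24],np.load("clamp.npz")["ex"])
E
```

```text
time: 12.02
ee_pos: [0.6345, 0.0273, 0.2512]
eef_rot: [-0.044, 0.708, -0.704, 0.042]
ft_force: [0.5, -0.1, 0.4]
width: 0.0869
t 12.0167 tcp [0.6345 0.0273 0.2512] q [-0.6651  0.4119  0.7597  1.4189 -0.2879  1.4269 -1.3543] w 0.08691744192664472 F [ 0.4512 -0.1257  0.4014]
tool axes cols
 [[-0.9926 -0.0044  0.1213]
 [-0.1213  0.0058 -0.9926]
 [ 0.0037 -1.     -0.0063]] 
shift(tool) [ 0.1207  0.0124 -0.1262] shift in final axes [ 0.1135  0.0112 -0.1329] turn [ 0.3648 -3.2165  0.2023]
```

```bash
python3 -m jog '[[0.025,0,-0.025,0.3,-3.2,0.2],[0.023,0,-0.027,0,0,0],[0.023,0,-0.027,0,0,0],[0.023,0,-0.027,0,0,0],[0.015,0,-0.018,0,0,0],[0,0,0,0,0,0],[0,0,0,0,0,0]]' 1
python3 - <<'E'
from h import *
plan([.4993,.138,.14],np.load("clamp.npz")["ex"])
E
```

```text
time: 12.6
ee_pos: [0.4971, 0.1346, 0.2396]
eef_rot: [0.065, -0.702, 0.707, -0.055]
ft_force: [0.3, -0.7, 1.2]
width: 0.0867
t 12.6 tcp [0.4971 0.1346 0.2396] q [-1.0152  0.0861  0.7072  1.7427 -0.0529  1.3488 -1.6976] w 0.08673109344783066 F [ 0.2782 -0.6836  1.2136]
tool axes cols
 [[-0.9854 -0.013   0.1698]
 [-0.1697 -0.0087 -0.9855]
 [ 0.0143 -0.9999  0.0063]] 
shift(tool) [-0.0042  0.0995 -0.0036] shift in final axes [-0.0028  0.0996 -0.003 ] turn [-0.3606 -0.4111  0.8207]
```

```bash
python3 -m jog '[[-0.004,0.01,0.002,-0.4,-0.4,0.8],[0,0.025,0.001,0,0,0],[0,0.025,0,0,0,0],[0,0.02,0,0,0,0],[0,0.01,0,0,0,0],[0,0,0,0,0,0]]' 1
python3 - <<'E'
from h import *
from bench import r
plan([.4993,.138,.14],np.load("clamp.npz")["ex"])
c=r.camera("side");np.savez("side3.npz",**c);cv2.imwrite("pics/s3.png",cv2.resize(c["image"][170:370,250:450],None,fx=3,fy=3)[:,:,::-1])
E
```

```text
time: 13.1
ee_pos: [0.5033, 0.1286, 0.1443]
eef_rot: [-0.061, 0.704, -0.704, 0.062]
ft_force: [-0.7, -0.3, -0.6]
width: 0.0871
t 13.1 tcp [0.5033 0.1286 0.1443] q [-0.9764  0.1788  0.7092  1.872  -0.128   1.1352 -1.6179] w 0.0870810541530327 F [-0.6867 -0.3268 -0.6497]
tool axes cols
 [[-0.9849  0.0012  0.1731]
 [-0.1731  0.0002 -0.9849]
 [-0.0012 -1.     -0.    ]] 
shift(tool) [ 0.0023  0.0043 -0.01  ] shift in final axes [ 0.0023  0.0043 -0.01  ] turn [ 0.0015 -0.2175 -0.0711]
```

View pics/s3.png

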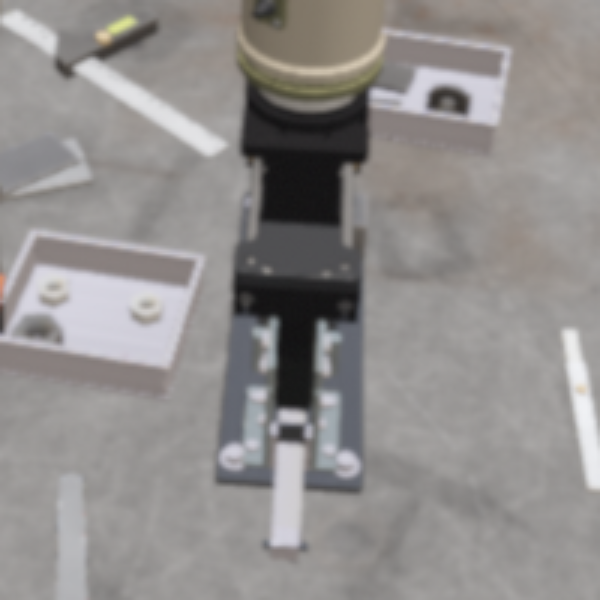

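The gripper is astride the handle, laterally aligned. The bar's tail at crop (287,545) stays visible, so it can measure jaw advance. First pump:

```bash
python3 -m jog '[[0.002,0.004,-0.009,0,0,0],[0,0,0,0,0,0]]' 1;  python3 -m jog '[[0,0,0,0,0,0],[0,0,0,0,0,0],[0,0,0,0,0,0],[0,0,0,0,0,0],[0,0,0,0,0,0],[0,0,0,0,0,0],[0,0,0,0,0,0],[0,0,0,0,0,0]]' -1 15
cat >> h.py <<'E'
def st():
    "gripper offset from clamp_grip along clamp x,y,z (mm), width, tail tip x"
    from bench import r
    k=np.load("clamp.npz");ex,ey=k["ex"],k["ey"];s=r.read_state();d=s["ee_pos"][:2]-[.4993,.138]
    c=r.camera("side");g=c["image"].astype(int)
    # tail: bright pixels along bar line at z=.033, sampled across +-6 mm
    xs=np.arange(-.14,-.02,.0005);on=[]
    for x in xs:
        v=[]
        for y in(-.004,-.001,.002):
            p=proj(c,[*(k["org"]+x*ex+y*ey),.036]).round().astype(int);v.append(g[p[1],p[0]].min())
        on.append(np.median(v))
    on=np.array(on);i=np.argmax((on>190)&(np.roll(on,-4)>190))
    F=s["ft_force"];print("t%.2f"%s["time"],"off mm",np.round([d@ex*1e3,d@ey*1e3,(s["ee_pos"][2]-.14)*1e3],1),"w %.1f"%(s["width"]*1e3),"Fx,y,z",np.round([F[:2]@ex,F[:2]@ey,F[2]],1),"tail x mm",round(xs[i]*1e3,1))
    return c
E
python3 -c "
from h import *
c=st()
k=np.load('clamp.npz');print([int(c['image'][tuple(proj(c,[*(k['org']+x*k['ex']),.036]).round().astype(int)[::-1])].min()) for x in np.arange(-.14,-.04,.005)])"
```

```text
time: 13.32
ee_pos: [0.5011, 0.1371, 0.1423]
eef_rot: [-0.059, 0.705, -0.704, 0.062]
ft_force: [-0.9, 0.7, -1.0]
width: 0.0871
time: 13.98
ee_pos: [0.5024, 0.1339, 0.1454]
eef_rot: [0.058, -0.704, 0.705, -0.062]
ft_force: [-1.3, -7.1, 2.1]
width: 0.0419
t13.98 off mm [4.6 2.4 5.4] w 41.9 Fx,y,z [ 6.7 -2.5  2.1] tail x mm -106.0
[152, 152, 153, 155, 148, 126, 122, 190, 208, 208, 206, 206, 206, 206, 206, 206, 206, 206, 206, 207]
```

```bash
python3 -m jog '[[0.001,0.002,-0.002,0,0,0],[0.001,0.002,-0.002,0,0,0],[0,0.001,-0.001,0,0,0],[0,0,-0.001,0,0,0]]' -1 15
python3 - <<'E'
from h import *
c=st()
k=np.load('clamp.npz')
for cc in (dict(np.load("side0.npz")),c): print([int(cc['image'][tuple(proj(cc,[*(k['org']+x*k['ex']),.036]).round().astype(int)[::-1])].min()) for x in np.arange(-.14,-.09,.002)])
E
```

```text
time: 14.37
ee_pos: [0.5023, 0.1362, 0.1448]
eef_rot: [0.055, -0.703, 0.706, -0.062]
ft_force: [0.0, -5.3, -5.0]
width: 0.0309
t14.37 off mm [2.3 2.6 4.8] w 30.9 Fx,y,z [ 5.2 -0.9 -5. ] tail x mm -99.0
[149, 148, 148, 148, 148, 146, 146, 136, 124, 119, 118, 143, 186, 186, 201, 204, 204, 204, 204, 204, 203, 201, 201, 202, 202, 202]
[153, 152, 151, 152, 152, 153, 153, 155, 154, 153, 151, 153, 154, 154, 146, 131, 123, 123, 137, 137, 171, 197, 206, 208, 208, 208]
```

```bash
python3 -m jog '[[0,0,-0.002,0,0,0],[0,0.001,-0.002,0,0,0]]' -1 20; python3 -c "
from h import *
st()"
python3 -m jog '[[0.002,0.003,0.001,-0.2,0,0],[0,0.001,0,0,0,0],[0,0,0,0,0,0],[0,0,0,0,0,0],[0,0,0,0,0,0],[0,0,0,0,0,0],[0,0,0,0,0,0],[0,0,0,0,0,0],[0,0,0,0,0,0],[0,0,0,0,0,0],[0,0,0,0,0,0],[0,0,0,0,0,0]]' 1;python3 - <<'E'
from h import *
st()
plan([.4993,.138,.14],np.load("clamp.npz")["ex"])
E
```

```text
time: 14.58
ee_pos: [0.5023, 0.1363, 0.1446]
eef_rot: [0.054, -0.702, 0.708, -0.061]
ft_force: [-7.8, -12.1, 20.9]
width: 0.0308
t14.58 off mm [2.2 2.7 4.6] w 30.8 Fx,y,z [10.5 -9.8 20.9] tail x mm -99.0
time: 15.63
ee_pos: [0.5022, 0.1384, 0.142]
eef_rot: [0.054, -0.704, 0.705, -0.064]
ft_force: [-0.8, -0.1, -0.7]
width: 0.0865
t15.63 off mm [0.2 2.9 2. ] w 86.5 Fx,y,z [-0.  -0.8 -0.7] tail x mm -99.0
t 15.6833 tcp [0.5021 0.1384 0.142 ] q [-0.9946  0.1734  0.7029  1.8812 -0.12    1.1173 -1.6518] w 0.0869350048213924 F [-0.6681  0.0215  0.1466]
tool axes cols
 [[-0.986   0.0136  0.166 ]
 [-0.166   0.     -0.9861]
 [-0.0134 -0.9999  0.0022]] 
shift(tool) [ 0.0029  0.002  -0.0001] shift in final axes [ 0.0029  0.002  -0.0001] turn [-0.1315 -0.6266 -0.7684]
```

```bash
python3 -m jog '[[0.002,0.001,0,0,-0.6,-0.7],[0,0,0,0,0,0],[0,0,0,0,0,0],[0,0,-0.001,0,0,0],[0,0,-0.001,0,0,0],[0,0,-0.001,0,0,0],[0,0,-0.001,0,0,0],[0,0,-0.001,0,0,0],[0,0,-0.001,0,0,0],[0,0,-0.001,0,0,0],[0,0,-0.001,0,0,0],[0,0,-0.001,0,0,0]]' -1 20; python3 -c "
from h import *
st()"
python3 -m jog '[[0.001,0.003,0,0,0,0],[0,0.001,0,0,0,0],[0,0,0,0,0,0],[0,0,0,0,0,0],[0,0,0,0,0,0],[0,0,0,0,0,0],[0,0,0,0,0,0],[0,0,0,0,0,0],[0,0,0,0,0,0],[0,0,0,0,0,0],[0,0,0,0,0,0],[0,0,0,0,0,0]]' 1;python3 - <<'E'
from h import *
st()
plan([.4993,.138,.14],np.load("clamp.npz")["ex"])
E
```

```text
time: 16.68
ee_pos: [0.501, 0.1357, 0.1417]
eef_rot: [0.059, -0.699, 0.71, -0.06]
ft_force: [-0.2, -7.8, 4.0]
width: 0.0312
t16.68 off mm [2.6 1.3 1.7] w 31.2 Fx,y,z [ 7.6 -1.6  4. ] tail x mm -84.5
time: 17.73
ee_pos: [0.4995, 0.139, 0.1375]
eef_rot: [0.06, -0.7, 0.709, -0.061]
ft_force: [-0.1, -1.1, -1.1]
width: 0.0868
t17.73 off mm [-0.9  0.4 -2.5] w 86.8 Fx,y,z [ 1.1 -0.3 -1.1] tail x mm -84.5
t 17.7833 tcp [0.4995 0.139  0.1375] q [-0.9971  0.1859  0.7003  1.8801 -0.1182  1.1224 -1.6526] w 0.08674997807478316 F [ 0.7462 -2.1879  0.318 ]
tool axes cols
 [[-0.9852  0.003   0.1712]
 [-0.1712 -0.0127 -0.9852]
 [-0.0007 -0.9999  0.013 ]] 
shift(tool) [ 0.0004 -0.0025  0.0009] shift in final axes [ 0.0004 -0.0025  0.0009] turn [-0.745  -0.3277 -0.0406]
```

```bash
for i in 1; do python3 -m jog '[[0,-0.002,0.001,-0.7,-0.3,0],[0,0,0,0,0,0],[0,0,0,0,0,0],[0,0,-0.001,0,0,0],[0,0,-0.001,0,0,0],[0,0,-0.001,0,0,0],[0,0,-0.001,0,0,0],[0,0,-0.001,0,0,0],[0,0,-0.001,0,0,0],[0,0,-0.001,0,0,0],[0,0,-0.001,0,0,0],[0,0,-0.001,0,0,0]]' -1 20; python3 -c "
from h import *
st()"
python3 -m jog '[[0,0.001,0.001,0,0,0],[0,0,0,0,0,0],[0,0,0,0,0,0],[0,0,0,0,0,0],[0,0,0,0,0,0],[0,0,0,0,0,0],[0,0,0,0,0,0],[0,0,0,0,0,0],[0,0,0,0,0,0],[0,0,0,0,0,0],[0,0,0,0,0,0],[0,0,0,0,0,0]]' 1 >/dev/null; python3 -c "
from h import *
st()"; python3 -m jog '[[0,0,0,-0.3,0,0],[0,0,0,0,0,0],[0,0,0,0,0,0],[0,0,-0.001,0,0,0],[0,0,-0.001,0,0,0],[0,0,-0.001,0,0,0],[0,0,-0.001,0,0,0],[0,0,-0.001,0,0,0],[0,0,-0.001,0,0,0],[0,0,-0.001,0,0,0],[0,0,-0.001,0,0,0],[0,0,-0.001,0,0,0]]' -1 20 >/dev/null; python3 -c "
from h import *
st()"
python3 -m jog '[[0,0.001,0.001,0,0,0],[0,0,0,0,0,0],[0,0,0,0,0,0],[0,0,0,0,0,0],[0,0,0,0,0,0],[0,0,0,0,0,0],[0,0,0,0,0,0],[0,0,0,0,0,0],[0,0,0,0,0,0],[0,0,0,0,0,0],[0,0,0,0,0,0],[0,0,0,0,0,0]]' 1 >/dev/null;done
python3 - <<'E'
from h import *
st()
plan([.4993,.138,.14],np.load("clamp.npz")["ex"])
E
```

```text
time: 18.78
ee_pos: [0.5004, 0.1355, 0.1404]
eef_rot: [0.059, -0.7, 0.709, -0.06]
ft_force: [-0.0, -7.4, 3.3]
width: 0.0313
t18.78 off mm [2.7 0.6 0.4] w 31.3 Fx,y,z [ 7.3 -1.3  3.3] tail x mm -69.0
t19.83 off mm [-0.5  0.4 -1.1] w 86.6 Fx,y,z [-0.2 -0.1 -1. ] tail x mm -69.0
t20.88 off mm [ 2.8  0.9 -0.3] w 31.6 Fx,y,z [ 6.5 -0.6  3.9] tail x mm -54.0
t21.93 off mm [-0.1  0.5 -1.9] w 86.6 Fx,y,z [ 0.5  0.3 -0.6] tail x mm -54.0
t 21.9833 tcp [0.4998 0.1382 0.1381] q [-0.9979  0.1873  0.7013  1.8776 -0.1157  1.1259 -1.6593] w 0.08678226808693021 F [-0.1959 -0.8     0.2122]
tool axes cols
 [[-0.9862  0.002   0.1655]
 [-0.1656 -0.0162 -0.9861]
 [ 0.0007 -0.9999  0.0163]] 
shift(tool) [ 0.0006 -0.0019  0.0001] shift in final axes [ 0.0006 -0.0019  0.0001] turn [-0.9333 -0.654   0.0481]
```

```bash
python3 -m jog '[[0,-0.002,0,-0.9,-0.6,0],[0,0,0,0,0,0],[0,0,0,0,0,0],[0,0,-0.001,0,0,0],[0,0,-0.001,0,0,0],[0,0,-0.001,0,0,0],[0,0,-0.001,0,0,0],[0,0,-0.001,0,0,0],[0,0,-0.001,0,0,0],[0,0,-0.001,0,0,0],[0,0,-0.001,0,0,0],[0,0,-0.001,0,0,0]]' -1 18 >/dev/null; python3 -c "
from h import *
st()"
python3 -m jog '[[0,0.001,0.001,0,0,0],[0,0,0,0,0,0],[0,0,0,0,0,0],[0,0,0,0,0,0],[0,0,0,0,0,0],[0,0,0,0,0,0],[0,0,0,0,0,0],[0,0,0,0,0,0],[0,0,0,0,0,0],[0,0,0,0,0,0],[0,0,0,0,0,0],[0,0,0,0,0,0]]' 1 >/dev/null; python3 -c "
from h import *
st()"; python3 -m jog '[[0,-0.001,0,-0.4,0,0],[0,0,0,0,0,0],[0,0,0,0,0,0],[0,0,-0.001,0,0,0],[0,0,-0.001,0,0,0],[0,0,-0.001,0,0,0],[0,0,-0.001,0,0,0],[0,0,-0.001,0,0,0],[0,0,-0.001,0,0,0],[0,0,-0.001,0,0,0],[0,0,-0.001,0,0,0],[0,0,-0.001,0,0,0]]' -1 18 >/dev/null; python3 -c "
from h import *
st()"
python3 -m jog '[[0,0.001,0.001,0,0,0],[0,0,0,0,0,0],[0,0,0,0,0,0],[0,0,0,0,0,0],[0,0,0,0,0,0],[0,0,0,0,0,0],[0,0,0,0,0,0],[0,0,0,0,0,0],[0,0,0,0,0,0],[0,0,0,0,0,0],[0,0,0,0,0,0],[0,0,0,0,0,0]]' 1 >/dev/null
python3 - <<'E'
from h import *
from bench import r
st()
plan([.4993,.138,.14],np.load("clamp.npz")["ex"])
c=r.camera("top");np.savez("top4.npz",**c);cv2.imwrite("pics/t4.png",cv2.resize(c["image"][200:300,220:380],None,fx=4,fy=4)[:,:,::-1])
E
```

```text
t22.98 off mm [2.7 0.9 0.6] w 31.9 Fx,y,z [ 6.8 -1.9  3.7] tail x mm -41.0
t24.03 off mm [-0.3  0.5 -1.2] w 86.4 Fx,y,z [ 1.5  0.3 -0.7] tail x mm -41.0
t25.08 off mm [2.7 0.7 0.7] w 31.6 Fx,y,z [ 7.1 -2.3  2.8] tail x mm -140.0
t26.13 off mm [-0.2  0.5 -0.9] w 86.7 Fx,y,z [ 1.4  0.8 -1.4] tail x mm -140.0
t 26.1833 tcp [0.4998 0.1383 0.1391] q [-0.999   0.1884  0.7014  1.8744 -0.1139  1.1307 -1.6633] w 0.08680932359003994 F [ 0.0416  0.0138 -0.7226]
tool axes cols
 [[-0.9865  0.0001  0.1638]
 [-0.1637 -0.019  -0.9863]
 [ 0.003  -0.9998  0.0188]] 
shift(tool) [ 0.0005 -0.0009  0.0002] shift in final axes [ 0.0005 -0.0009  0.0002] turn [-1.0739 -0.7582  0.1798]
```

View pics/t4.png

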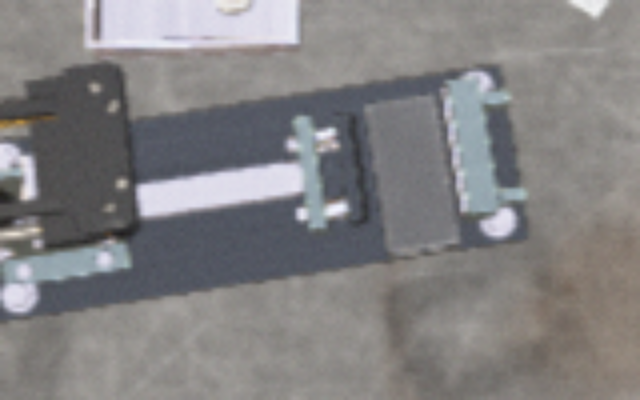

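```bash
cat >> h.py <<'E'
def prof(c,z=.05,ys=(-.012,.012,9),lo=.10,hi=.25,st=.001):
    "brightness profile along clamp x at height z, averaged over several y lines"
    k=np.load("clamp.npz");g=cv2.cvtColor(c["image"],cv2.COLOR_RGB2GRAY).astype(np.float32);xs=np.arange(lo,hi,st);A=[]
    for y in np.linspace(*ys):
        P=np.array([proj(c,[*(k["org"]+x*k["ex"]+y*k["ey"]),z]) for x in xs],np.float32)
        A.append(cv2.remap(g,P[None,:,0],P[None,:,1],cv2.INTER_LINEAR)[0])
    return xs*1000,np.mean(A,0)
E
python3 - <<'E'
from h import *
for n in("top0","top4"):
    c=dict(np.load(n+".npz"))
    lo=.05 if n=="top0" else .13
    x,a=prof(c,lo=lo,ys=(-.01,.018,9),hi=.245,st=.0015); print(n," ".join(f"{u:.0f}:{int(b)}" for u,b in zip(x,a)))
    W=cloud(c);k=np.load("clamp.npz");L=np.stack([(W[...,:2]-k["org"])@k["ex"],(W[...,:2]-k["org"])@k["ey"]],-1)*1000
    for nm,zr,xr in(("tube",(.046,.054),(183 if n=="top4" else 175,216)),("jaw",(.058,.066),(210,260)),("plate",(.046,.056),(60,100) if n=="top0" else (120,164))):
        m=(W[...,2]>zr[0])&(W[...,2]<zr[1])&(abs(L[...,1])<18)&(L[...,0]>xr[0])&(L[...,0]<xr[1]);v=L[m][:,0]
        print(nm,m.sum(),np.percentile(v,[1,5,50,95,99]).round(1) if m.sum() else "")
E
```

```text
top0 50:184 52:179 53:175 55:171 56:170 58:171 59:158 61:130 62:110 64:105 65:113 67:116 68:120 70:121 71:119 73:112 74:101 76:94 77:90 79:89 80:84 82:73 83:59 85:46 86:46 88:59 89:74 91:85 92:90 94:90 95:88 97:89 98:94 100:112 101:132 103:158 104:177 106:185 107:178 109:161 110:152 112:145 113:144 115:146 116:157 118:170 119:179 121:173 122:157 124:131 125:111 127:94 128:91 130:91 131:94 133:101 134:106 136:108 137:107 139:104 140:104 142:108 143:111 145:111 146:108 148:106 149:105 151:105 152:105 154:106 155:107 157:107 158:106 160:106 161:107 163:107 164:107 166:107 167:107 169:106 170:106 172:106 173:107 175:109 176:106 178:99 179:93 181:94 182:107 184:119 185:125 187:123 188:121 190:121 191:121 193:121 194:120 196:120 197:120 199:120 200:120 202:120 203:120 205:120 206:121 208:122 209:122 211:122 212:122 214:123 215:124 217:124 218:128 220:130 221:120 223:105 224:104 226:147 227:181 229:185 230:173 232:167 233:169 235:169 236:169 238:168 239:167 241:167 242:168 244:168
tube 244 [181.8 183.1 198.4 214.3 215.8]
jaw 137 [226.3 227.7 236.1 244.7 245.2]
plate 86 [60.1 72.5 77.9 83.5 83.9]
top4 130:167 132:167 133:167 134:170 136:179 138:187 139:187 140:182 142:174 144:169 145:167 147:167 148:167 150:157 151:137 153:122 154:118 156:121 157:120 159:118 160:117 162:114 163:105 165:95 166:88 168:88 169:87 171:80 172:68 174:60 175:65 177:78 178:87 180:89 181:96 183:110 184:120 186:122 187:120 189:119 190:117 192:117 193:117 195:118 196:118 198:118 199:119 201:119 202:118 204:118 205:118 207:119 208:119 210:119 211:119 213:120 214:120 216:122 217:125 219:128 220:125 222:112 223:100 225:113 226:160 228:181 229:179 231:164 232:163 234:165 235:165 237:165 238:165 240:164 241:164 243:164 244:164
tube 232 [183.5 184.7 199.9 214.2 215.6]
jaw 139 [225.1 226.7 235.8 244.6 245.4]
plate 83 [140.6 141.2 146.2 163.4 163.8]
```

The top view shows the tube (181–221 mm along the clamp) about 4 mm from home, with the jaw advanced about 88.5 mm and roughly 20 mm to go. I'll do one more pump at a safe force, then the final squeeze by force.

```bash
python3 -m jog '[[0,-0.001,0,-1,-0.7,0],[0,0,0,0,0,0],[0,0,0,0,0,0],[0,0,-0.001,0,0,0],[0,0,-0.001,0,0,0],[0,0,-0.001,0,0,0],[0,0,-0.001,0,0,0],[0,0,-0.001,0,0,0],[0,0,-0.001,0,0,0],[0,0,-0.001,0,0,0],[0,0,-0.001,0,0,0],[0,0,-0.001,0,0,0]]' -1 14 >/dev/null; python3 -c "
from h import *
st()"
python3 -m jog '[[0,0.001,0.001,0,0,0],[0,0,0,0,0,0],[0,0,0,0,0,0],[0,0,0,0,0,0],[0,0,0,0,0,0],[0,0,0,0,0,0],[0,0,0,0,0,0],[0,0,0,0,0,0],[0,0,0,0,0,0],[0,0,0,0,0,0],[0,0,0,0,0,0],[0,0,0,0,0,0]]' 1 >/dev/null
python3 - <<'E'
from h import *
from bench import r
st()
plan([.4993,.138,.14],np.load("clamp.npz")["ex"])
c=r.camera("top");np.savez("top5.npz",**c)
x,a=prof(c,lo=.15,ys=(-.01,.018,9),hi=.245,st=.0015); print(" ".join(f"{u:.0f}:{int(b)}" for u,b in zip(x,a)))
E
```

```text
t27.23 off mm [3.2 0.8 0.9] w 32.4 Fx,y,z [ 6.2 -0.9  3.2] tail x mm -140.0
t28.28 off mm [ 0.2  0.7 -0.4] w 86.5 Fx,y,z [ 0.3 -0.5  0.9] tail x mm -140.0
t 28.3333 tcp [0.5    0.1379 0.1396] q [-0.9963  0.1889  0.7012  1.8728 -0.1162  1.1326 -1.6551] w 0.08658231906342738 F [-0.0777 -0.1294 -0.4369]
tool axes cols
 [[-0.9857 -0.0011  0.1686]
 [-0.1686 -0.0174 -0.9855]
 [ 0.004  -0.9998  0.0169]] 
shift(tool) [ 0.0007 -0.0005 -0.0002] shift in final axes [ 0.0007 -0.0004 -0.0002] turn [-0.9702 -0.4779  0.2359]
150:192 152:185 153:174 154:169 156:167 158:167 159:168 160:160 162:143 164:125 165:116 166:119 168:122 170:122 171:120 173:114 174:106 176:96 177:89 179:86 180:84 182:75 183:65 185:69 186:93 188:113 189:122 191:120 192:119 194:118 195:118 197:118 198:118 200:119 201:118 203:118 204:118 206:118 207:118 209:118 210:119 212:119 213:119 215:119 216:119 218:120 219:121 221:121 222:124 224:131 225:150 227:179 228:183 230:175 231:163 233:164 234:164 236:164 237:164 239:163 240:163 242:163 243:164 245:164
```

Now the tube's edges read about 186.5 and 226 mm, so it is home. Final squeeze, stepwise by force.

```bash
python3 -m jog '[[0,0,0,-0.9,-0.4,0.2],[0,0,0,0,0,0],[0,0,0,0,0,0],[0,0,-0.001,0,0,0],[0,0,-0.001,0,0,0],[0,0,-0.001,0,0,0],[0,0,-0.001,0,0,0],[0,0,-0.001,0,0,0],[0,0,-0.001,0,0,0],[0,0,0,0,0,0],[0,0,0,0,0,0],[0,0,0,0,0,0]]' -1 10 >/dev/null; python3 -c "
from h import *
st()"; python3 -m jog '[[0,0,0,0,0,0],[0,0,0,0,0,0],[0,0,0,0,0,0],[0,0,0,0,0,0]]' - 10
python3 - <<'E'
from h import *
from bench import r
st()
c=r.camera("top");np.savez("top6.npz",**c)
x,a=prof(c,lo=.15,ys=(-.01,.018,9),hi=.235,st=.0015); print(" ".join(f"{u:.0f}:{int(b)}" for u,b in zip(x,a)))
E
```

```text
t29.38 off mm [8.8 1.1 0.8] w 43.6 Fx,y,z [2.5 0.2 1.2] tail x mm -140.0
time: 29.77
ee_pos: [0.502, 0.1296, 0.1408]
eef_rot: [0.057, -0.7, 0.709, -0.058]
ft_force: [1.0, -3.0, 0.0]
width: 0.0435
t29.77 off mm [8.8 1.1 0.8] w 43.5 Fx,y,z [3.1 0.5 0. ] tail x mm -140.0
150:176 152:186 153:192 154:185 156:180 158:171 159:169 160:166 162:165 164:165 165:155 166:139 168:124 170:118 171:115 173:110 174:104 176:95 177:89 179:87 180:86 182:75 183:65 185:69 186:92 188:112 189:121 191:119 192:118 194:117 195:117 197:117 198:118 200:117 201:117 203:118 204:118 206:118 207:118 209:118 210:118 212:118 213:118 215:118 216:119 218:119 219:120 221:122 222:125 224:131 225:151 227:178 228:181 230:173 231:161 233:163 234:163
```

```bash
python3 -m jog '[[0,0,0,0,0,0],[0,0,0,0,0,0],[0,0,0,0,0,0],[0,0,0,0,0,0],[0,0,0,0,0,0]]' - 13
python3 - <<'E'
from h import *
from bench import r
st()
c=r.camera("top");np.savez("top7.npz",**c)
for n in("top0","top4","top5","top6","top7"):
    c=dict(np.load(n+".npz"));lo=.055 if n=="top0" else .14
    x,a=prof(c,z=.052,lo=lo,ys=(-.012,.012,13),hi=lo+.04,st=.0004)
    d=np.gradient(a);i=np.argmin(np.convolve(d,np.ones(7)/7,"same")[5:-5])+5;w=slice(max(i-8,0),i+9);print(n,"plate rear edge",round(float((x[w]*np.minimum(d[w],0)).sum()/np.minimum(d[w],0).sum()),2))
    x,a=prof(c,z=.05,lo=.174,hi=.195,ys=(-.02,.02,13),st=.0004);d=np.gradient(a);i=d.argmax();w=slice(max(i-6,0),i+7);print("  tube near edge",round(float((x[w]*d[w]).sum()/d[w].sum()),2))
E
```

```text
time: 30.28
ee_pos: [0.5018, 0.1302, 0.1408]
eef_rot: [0.058, -0.701, 0.709, -0.058]
ft_force: [0.3, -2.5, 0.2]
width: 0.0426
t30.28 off mm [8.1 1.1 0.8] w 42.6 Fx,y,z [ 2.5 -0.1  0.2] tail x mm -140.0
top0 plate rear edge 60.7
  tube near edge 182.16
top4 plate rear edge 151.09
  tube near edge 181.91
top5 plate rear edge 162.14
  tube near edge 186.04
top6 plate rear edge 166.16
  tube near edge 186.07
top7 plate rear edge 166.71
  tube near edge 186.1
```

Run:
```python
from h import *
o=[]
for n,(u,v) in(("top0",(247,228)),("top5",(290,223)),("top7",(290,223))):
    c=dict(np.load(n+".npz"));o.append(cv2.resize(c["image"][v:v+36,u:u+50],None,fx=8,fy=8,interpolation=cv2.INTER_CUBIC)[:,:,::-1])
o.append(np.zeros_like(o[0]))
cv2.imwrite("pics/z1.png",np.vstack([np.hstack(o[:2]),np.hstack(o[2:])]))
```

```text
(no output)
```

View pics/z1.png

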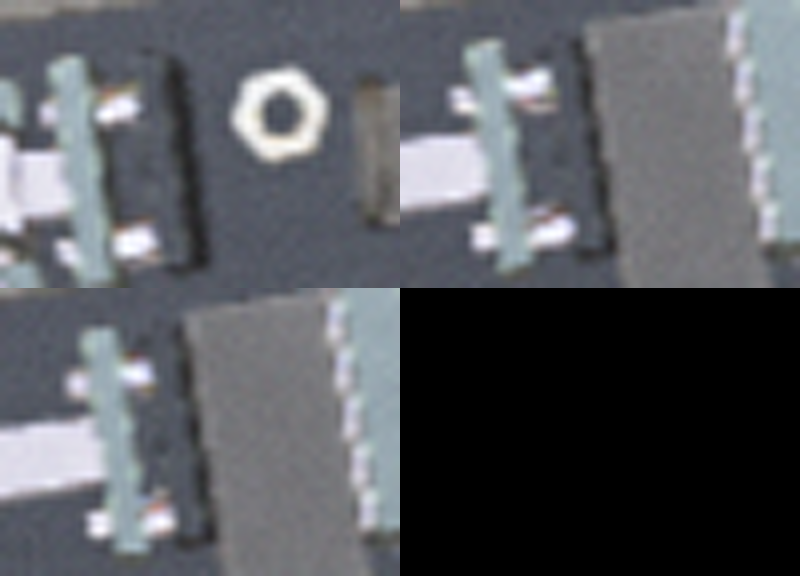

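```bash
python3 -m jog '[[0,0,0,0,0,0],[0,0,0,0,0,0],[0,0,0,0,0,0],[0,0,0,0,0,0],[0,0,0,0,0,0],[0,0,0,0,0,0],[0,0,0,0,0,0],[0,0,0,0,0,0],[0,0,0,0,0,0],[0,0,0,0,0,0]]' - 15
python3 - <<'E'
from h import *
from bench import r
st()
c=r.camera("top");np.savez("top8.npz",**c)
ref=None
def seg(c,a,b): return prof(c,z=.052,lo=a,ys=(-.012,.012,13),hi=b,st=.0002)
c4=dict(np.load("top4.npz"))
for n in("top4","top5","top6","top7","top8"):
    c=dict(np.load(n+".npz"));x,a=seg(c,.14,.18)
    d=np.gradient(a);i=np.argmin(np.convolve(d,np.ones(11)/11,"same")[8:-8])+8;w=slice(max(i-16,0),i+17);e=float((x[w]*np.minimum(d[w],0)).sum()/np.minimum(d[w],0).sum())
    x4,a4=seg(c4,.1615,.1695)  # pad-top pattern in the free picture
    best=min((float(np.std(seg(c,.1615+s,.1695+s)[1][:40]-a4[:40])+abs(np.mean(seg(c,.1615+s,.1695+s)[1][:40]-a4[:40]))),s) for s in np.arange(-.002,.014,.0004))
    print(n,"plate",round(e,2),"pad shift vs top4 mm",round(best[1]*1e3,1),"resid",round(best[0],1),"=> compression",round(e-151.09-best[1]*1e3,1))
E
```

```text
time: 31.22
ee_pos: [0.5017, 0.1309, 0.1408]
eef_rot: [0.058, -0.701, 0.709, -0.059]
ft_force: [-0.0, -1.2, 0.6]
width: 0.0407
t31.22 off mm [7.4 1.2 0.8] w 40.7 Fx,y,z [ 1.2 -0.2  0.6] tail x mm -140.0
top4 plate 151.12 pad shift vs top4 mm 0.0 resid 0.0 => compression 0.0
top5 plate 162.14 pad shift vs top4 mm 9.6 resid 1.8 => compression 1.4
top6 plate 166.18 pad shift vs top4 mm 6.4 resid 1.9 => compression 8.7
top7 plate 166.7 pad shift vs top4 mm 6.8 resid 1.8 => compression 8.8
top8 plate 167.51 pad shift vs top4 mm 8.8 resid 1.1 => compression 7.6
```

```bash
python3 -m jog '[[0,0,0,0,0,0],[0,0,0,0,0,0],[0,0,0,0,0,0],[0,0,0,0,0,0],[0,0,0,0,0,0],[0,0,0,0,0,0]]' - 15
python3 - <<'E'
from h import *
from bench import r
st()
c=r.camera("top");np.savez("top9.npz",**c);o=[]
for n in("top4","top5","top6","top8","top9"):
    c=dict(np.load(n+".npz"));x,a=prof(c,z=.05,lo=.158,ys=(-.012,.012,13),hi=.190,st=.001);print(n,a.astype(int).tolist())
for n in("top5","top9"):
    c=dict(np.load(n+".npz"));o.append(cv2.resize(c["image"][223:259,290:335],None,fx=8.5,fy=8.5,interpolation=cv2.INTER_CUBIC)[:,:,::-1])
cv2.imwrite("pics/z2.png",np.hstack(o))
E
```

```text
time: 31.82
ee_pos: [0.5017, 0.1309, 0.1408]
eef_rot: [0.058, -0.701, 0.709, -0.059]
ft_force: [-0.2, -1.8, 0.7]
width: 0.0404
t31.82 off mm [7.4 1.1 0.8] w 40.4 Fx,y,z [ 1.8 -0.5  0.7] tail x mm -140.0
top4 [99, 97, 98, 98, 97, 94, 92, 89, 87, 88, 87, 87, 83, 76, 69, 62, 60, 64, 73, 81, 87, 88, 90, 96, 106, 114, 120, 123, 122, 120, 120, 119]
top5 [166, 167, 162, 149, 132, 115, 99, 92, 93, 95, 97, 98, 98, 96, 94, 93, 92, 90, 89, 88, 87, 86, 84, 79, 71, 65, 66, 77, 94, 108, 118, 122]
top6 [170, 169, 166, 164, 164, 164, 159, 147, 131, 114, 100, 93, 91, 90, 89, 89, 88, 87, 87, 87, 87, 87, 86, 80, 71, 65, 66, 76, 93, 108, 118, 121]
top8 [172, 168, 166, 165, 165, 165, 166, 163, 152, 139, 125, 110, 102, 99, 94, 92, 89, 87, 87, 87, 87, 87, 86, 81, 73, 67, 67, 77, 93, 108, 117, 120]
top9 [172, 168, 166, 165, 165, 165, 166, 163, 152, 139, 124, 109, 101, 98, 94, 92, 90, 87, 87, 86, 86, 86, 85, 80, 72, 66, 66, 77, 94, 109, 118, 121]
```

View pics/z2.png

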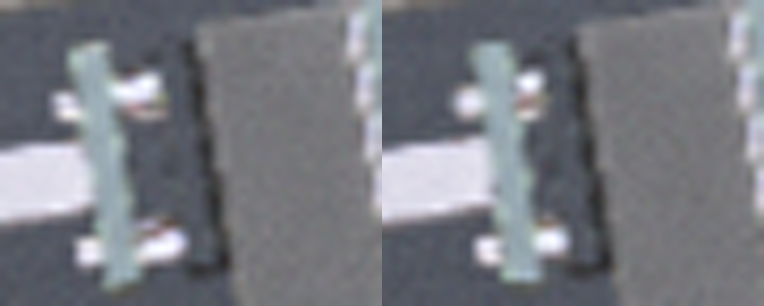

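```bash
python3 -c "
from bench import r
print(r.close_job())
s=r.read_state();print(s['time'],s['width'],s['ft_force'])"
```

```text
the job is handed in; nothing more can be done
None
the job is handed in; nothing more can be done
```

I cleared the clamp bed and pumped the tube home. I handed the job in at about 32 s, with the gripper still squeezing the handle and trigger at a 15 N grip setting. No verdict was reported.

**Trays:** the nut is in the nut tray and the bracket lies flat in the bracket tray. Both were let go and confirmed in pictures.

**Clamp:** it took seven pumps and then a held squeeze. The jaw was moved only by the trigger, and I did not go near the square.

**Last checks:**
- **Tube:** it moved about 4 mm against the fixed jaw and stayed there. Its near edge held at about 186.1 mm while the force was stepped up from 10 to 13 N, and looked unchanged at 15 N.
- **Pad:** it stayed still while the jaw plate closed a further 5.4 mm or so, meaning about 5.4 mm of spring (roughly 21 N). The plate position was unchanged over the last 0.6 s, and the finger opening shrank only 0.3 mm, to 40.4 mm.

**Checks that disagreed:**
- The grip-force formula predicts only about 3.2 mm of spring at 15 N, or up to about 5.2 mm if friction is holding the bar. If the springs were already slightly pressed after the seventh pump, the true value could be up to about 6.8 mm. All of these fall inside the 2.5–8 mm range.
- I measured the pad touching the home tube at about 101 mm of jaw advance, not the stated 109 mm or so. I could not explain the difference.
- One attempt to locate the pad automatically in the pictures gave unreliable values, so I used the plate movement and the visible length of the spring pins instead.

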